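# Put the driver away and clamp the box shut

## Task

Put the blue-handled ball driver away in the open blue tool box, then take the lid off its sloping stand and set it on the box so that it sits level and fully down on the rim. Finally swing both red-tipped clamps over and down onto the lid, and leave the red driver and the tape roll where they are.

Things in the scene. Friction and masses are not known exactly. Their poses are not given: they have to be found in the camera images.
- tape_roll: Black roll of tape, 57x54x19 mm, lying flat; stays where it is. Origin: centre of its underside.
- tool_box: Blue open-topped tool box fixed to the bench. Outer 106 (its x) x 206 (its y) mm, rim 44 mm above the bench; walls and floor 5 mm, so 96 x 196 mm inside, 39 mm deep. Origin: centre of its underside; z up. A clamp is hinged beside each long wall, on steel lugs 65 mm high and 40 mm wide along y.
- lid: Loose grey lid, plate 106 (x) x 206 (y) x 5 mm, 0.16 kg; rubber bead below fits inside the box walls (90 x 190 mm outside, 5 mm deep, 3 mm play). Central black handle blade on top, 36 mm along x, 14 mm thick along y, top 39 mm above the origin. Origin: centre of plate's underside, z out of the top. Seated: origin level with the rim, 44 mm up; may be turned half round.
- lid_grip (a point): The grip point in the lid's handle blade, 28 mm above the lid's origin along the lid's z (23 mm above the plate); axes as the lid's.
- lid_stand: Aluminium stand fixed to the bench, 120 (its x) x 180 mm, with a plate that slopes at 35 degrees: lower at its -x edge, where a lip about 8 mm high holds the lid's lower edge, and about 90 mm high at +x. Origin: centre of its underside, z up.
- clamp_front (a joint): Front clamp angle (rad). Steel arm 58 mm long, 24 mm wide, 8 mm thick, red tip. 0 = down, level, pointing to the box's +x, rubber pad (45 mm from hinge) on the seated lid's top; 1.57 = upright; starts at 1.7 to 2.0, leaning out to the box's -x. Stiff: stays where left, takes about 2 N at the tip.
- clamp_front_tip (a point): Point on the outer (when down: upper) face of the front clamp arm, 50 mm from its hinge, 4 mm above the arm's middle.
- clamp_back (a joint): The same for the back clamp on the box's +x side: 0 = down on the lid, its arm pointing to the box's -x; it starts at 1.7 to 2.0, leaning outward (to the box's +x).
- clamp_back_tip (a point): Point on the outer (when down: upper) face of the back clamp arm, 50 mm from its hinge.
- driver_blue_center (a point): Middle of the handle of the blue ball driver, on its axis (13.5 mm up). The driver is 168 mm long, 60 g: a round blue handle 27 mm in diameter and 88 mm long (44 mm either side of this point), and a thin steel shaft (4.4 mm) beyond it on the -y side, up to 118 mm from this point. y runs along its axis towards the handle's butt; it may roll about y. Lies on the bench, either side of the box.
- driver_red_center (a point): Middle of the handle of the red ball driver, on its axis (13.5 mm up). The driver is 184 mm long, 60 g: a round red handle 27 mm in diameter and 88 mm long (44 mm either side of this point), and a thin steel shaft (4.4 mm) beyond it on the -y side, up to 133 mm from this point. y runs along its axis towards the handle's butt; it may roll about y. Stays where it is.
- clamp_front_hinge (a point): Hinge of the front clamp, beside the box's -x wall, at (-67, +68, 57) mm in the box frame; the hinge axis runs along y. Axes as the box's.
- clamp_back_hinge (a point): Hinge of the back clamp, beside the box's +x wall, at (+67, -68, 57) mm in the box frame; the hinge axis runs along y. Axes as the box's.

How it is judged:
On the way, in this order (a step that is already met when the one before it is completed fails the run):
1. the blue driver lies in the box and the gripper has left it (5 cm or more from its handle's middle) (x of driver_blue_center in the frame of tool_box between -0.045 and 0.045 m and y of driver_blue_center in the frame of tool_box between -0.085 and 0.085 m and z of driver_blue_center in the frame of tool_box between 0.01 and 0.026 m and angle between the y axis of driver_blue_center and the y axis of tool_box, either way round below 0.6 rad and distance between the grasp point and driver_blue_center above 0.05 m), for 0.2 s.
2. the lid sits level and fully down on the rim, the driver in the box (x of driver_blue_center in the frame of tool_box between -0.045 and 0.045 m and y of driver_blue_center in the frame of tool_box between -0.085 and 0.085 m and z of driver_blue_center in the frame of tool_box between 0.01 and 0.026 m and angle between the y axis of driver_blue_center and the y axis of tool_box, either way round below 0.6 rad and x of lid in the frame of tool_box between -0.006 and 0.006 m and y of lid in the frame of tool_box between -0.006 and 0.006 m and z of lid in the frame of tool_box between 0.04 and 0.0465 m and angle between lid's own z axis and vertical below 0.03 rad and angle between the y axis of lid and the y axis of tool_box, either way round below 0.06 rad), for 0.2 s.
3. one clamp is down on the lid (x of lid in the frame of tool_box between -0.006 and 0.006 m and y of lid in the frame of tool_box between -0.006 and 0.006 m and z of lid in the frame of tool_box between 0.04 and 0.0465 m and angle between lid's own z axis and vertical below 0.03 rad and angle between the y axis of lid and the y axis of tool_box, either way round below 0.06 rad and value of joint any of clamp_front, clamp_back below 0.12 rad), for 0.2 s.
4. both clamps are down on the lid (x of lid in the frame of tool_box between -0.006 and 0.006 m and y of lid in the frame of tool_box between -0.006 and 0.006 m and z of lid in the frame of tool_box between 0.04 and 0.0465 m and angle between lid's own z axis and vertical below 0.03 rad and angle between the y axis of lid and the y axis of tool_box, either way round below 0.06 rad and value of joint each of clamp_front, clamp_back below 0.12 rad), for 0.2 s.
At the end, for the whole second after the job is handed in: Blue driver in the box, lying flat; lid seated on the rim (origin at most 46.5 mm up), centred within 6 mm each way, aligned within 0.06 rad (either way round), level within 0.03 rad; both clamp angles under 0.12 rad; lid and clamps at rest (all of step 4 and x of driver_blue_center in the frame of tool_box between -0.045 and 0.045 m and y of driver_blue_center in the frame of tool_box between -0.085 and 0.085 m and z of driver_blue_center in the frame of tool_box between 0.01 and 0.026 m and angle between the y axis of driver_blue_center and the y axis of tool_box, either way round below 0.6 rad and linear speed of lid below 0.02 m/s and velocity of joint each of clamp_front, clamp_back below 0.1 rad/s); the robot touches nothing.
It fails at once if the red driver is moved more than 4 cm (distance of driver_red_center from where it was at the start of the episode above 0.04 m).
It fails at once if the tape roll is moved more than 4 cm (distance of tape_roll from where it was at the start of the episode above 0.04 m).
It also fails if it takes over 67 s, if anything falls off the work surface, if the arm or the gripper's body presses on something with over 40 N, if the wrist force passes 120 N, or if a joint passes its speed limit or range.

## Robot

A 7-joint arm with a two-finger parallel gripper is mounted at the origin on a cart in front of the work surface, level with it; the furniture and walls round the work are solid. World frame = base frame: x ahead of the robot, y to its left, z up, the work surface at z = 0. Lengths are in m, angles in rad, forces in N, time in s.
With the tool pointing down it reaches from about 0.425 to 0.925 m from the base axis. Payload 6.8 kg.
Tool frame: the origin (TCP) lies midway between the tips of the shut fingers; the grasp point (between the pads) lies 19 mm behind it (bot.hold_point_z is the distance from the TCP to the grasp point, in m); z points along the fingers, y is the line along which they close (so a half turn about z gives the same grasp; the last joint's range is limited). The gripper opens to 85 mm and grips with 20 to 120 N. Pads are 22 mm wide; open, the fingers measure 114 mm over their backs; the gripper's body (76 mm by 85 mm) begins 54 mm behind the grasp point. The pads swing forward as they close: fully open they stand 13 mm farther back than shut.
Start: joints at [-1.245, 0.477, 0.022, 1.555, -0.011, 1.109, -0.083], TCP at [0.284, 0.612, 0.231] pointing down, gripper open.
Joint ranges: [-2.96, 2.96], [-0.34, 2.1], [-1.41, 1.46], [0.24, 2.44], [-1.37, 4.51], [0.17, 1.92], [-2.96, 2.96]. Speed limits (rad/s): [2.39, 2.39, 3.14, 3.14, 3.14, 3.14, 3.14].

## Interface

Orientations are given as a unit quaternion [w, x, y, z].
In Python, from station import bot gives the robot as it stands. The module is installed in compiled form; this text tells all that it offers.
- The arm moves only by the tool step_arm, never from a script. Its argument "increments" is a list that holds one entry, the list of rows, each a list of 7 numbers: the opening, from -1 (shut) to 1 (fully open), then the shift along the tool's x, y, z in mm, then the turn, a rotation vector about the tool's x, y, z in degrees. In form: [[[grip, x, y, z, ax, ay, az], ...]]. A call has 1 to 10 rows; each row is the pose to reach, as a shift and turn from the pose commanded when the call began, along the tool's axes at that moment; what a row does not reach only later rows make up. A row lasts 1/12 s, in which the tool goes at most 41.7 mm and 7.16 degrees, less where a joint would pass 70% of its speed; a pose out of reach is approached as far as the arm can. A call with a gripper value outside its range is refused whole. The fingers move at their own pace and stop on an object; "force" is the grip in N (left out, the last holds). Time passes only in rows, so rows that repeat a pose let the fingers close. It gives the time, the measured TCP pose, the force, the opening and the grip force at its end, in the units of the state.
- bot.get_obs(): the state, without advancing time (a new reading comes with each control period).
- bot.read_camera(name): name is "scene" or "side" or "wrist"; returns a dict with "image" (420x560x3 uint8, red, green, blue), "camera_matrix" (3x3 intrinsics, pixels), "R" (3x3) and "t" (3): a world point X has camera coordinates R X + t. Camera axes: x right, y down, z forward; pixel columns grow to the right and rows downward; lengths in m; the calibration is good to about 2 mm. A picture is of the moment at which its call begins. There is no depth.
- bot.hand_in(): hands the job in; it is judged then, once.
The state is a dict: "t": time; "q": joint angles; "joint_vel": joint speeds; "joint_torque": joint torques, N m; "eef_pos": TCP position; "tool_rot": TCP orientation; "contact_force": force on the tool from outside, world axes, zero at the start; "torque": the same for the moment, N m; "gripper_width": opening from 0.0 (shut) to 1.0 (fully open); "grasp_force": force on a finger pad.
Only numpy, scipy, OpenCV 4.12 (cv2) and the standard library are available. Lean on these libraries where they do the work, as an engineer would, in place of code of your own. Each camera call takes 0.05 s, during which the arm holds its last target. There are 200 camera calls.

## Working session

There is one attempt and no reset: what is moved stays moved. The work goes in short steps, Python scripts to look and compute and a tool call to move; the robot and the scene stay as the last step left them, time stands still between calls to the robot, and variables do not carry over. Pictures are saved under pics/ and viewed, at most 10 in all, crops included, and the job is handed in when it is done.

Besides the shell and the picture viewer there is one more tool, called after ">>>" as name(argument=value, ...), one argument or row to a line, values as JSON. step_arm: Moves the arm, as the interface text tells. Its arguments: {"type":"object","properties":{"increments":{"type":"array"},"force":{"type":"number"}},"required":["increments"]}

```bash
mkdir -p pics; ls; python3 - <<'E'
from station import bot
import cv2,numpy as np,pickle
o=bot.get_obs();print({k:np.round(v,3) for k,v in o.items()},bot.hold_point_z)
d={}
for n in("scene","side","wrist"):
    c=bot.read_camera(n);d[n]=c
    cv2.imwrite(f"pics/{n}0.png",c["image"][:,:,::-1])
    print(n,np.round(-c["R"].T@c["t"],3),np.round(c["R"][2],2),c["camera_matrix"][0,0])
pickle.dump(d,open("cam0.pkl","wb"))
E
```

```text
pics
{'t': np.float64(0.0), 'q': array([-1.245,  0.478,  0.022,  1.556, -0.012,  1.109, -0.083]), 'joint_vel': array([-0.001,  0.001,  0.001, -0.   ,  0.002,  0.002,  0.   ]), 'joint_torque': array([ 0.0000e+00, -5.9645e+01,  1.6080e+00, -2.8120e+01,  1.2000e-02,
        9.0000e-03,  0.0000e+00]), 'eef_pos': array([0.283, 0.612, 0.23 ]), 'tool_rot': array([-0.   ,  0.215,  0.977, -0.001]), 'contact_force': array([-0.759, -0.079, -0.292]), 'torque': array([-0.015,  0.012, -0.068]), 'grasp_force': np.float64(0.0), 'gripper_width': np.float64(1.001)} 0.0187
scene [-0.238 -0.513  0.735] [ 0.7   0.44 -0.56] 492.912998701819
side [-0.027  0.992  0.502] [ 0.49 -0.81 -0.33] 444.5147247200823
wrist [0.217 0.645 0.373] [ 0.27 -0.13 -0.96] 294.6630215701153
```

View pics/scene0.png

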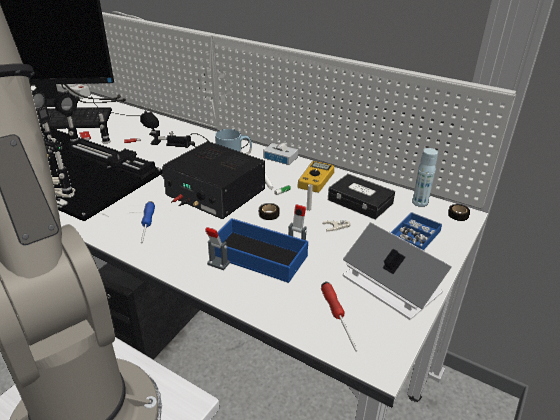

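View pics/side0.png

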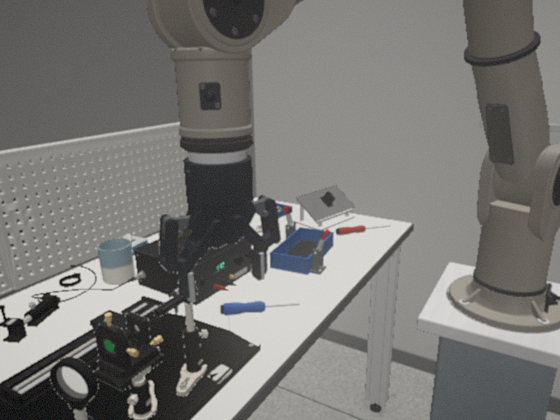

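Scene view: blue driver at (148,213), box around (262,248), clamp tips at (211,232) and (299,210), lid with handle at (395,260), red driver at (333,300), tape at (269,211). The side view shows the same, with the blue driver at (243,308). Next I'll enlarge the box and lid.

```bash
cat > h.py <<'E'
import numpy as np,cv2
def ray(c,u,v):
    K,R,t=map(np.asarray,(c["camera_matrix"],c["R"],c["t"]))
    d=R.T@np.linalg.solve(K,[u,v,1.]);return -R.T@t,d/np.linalg.norm(d)
def onz(c,u,v,z):
    o,d=ray(c,u,v);return o+d*(z-o[2])/d[2]
def tri(c1,p1,c2,p2):
    A=0;b=0;rs=[ray(c1,*p1),ray(c2,*p2)]
    for o,d in rs:
        P=np.eye(3)-np.outer(d,d);A=A+P;b=b+P@o
    X=np.linalg.solve(A,b);return X,[round(1000*np.linalg.norm((np.eye(3)-np.outer(d,d))@(X-o)),1) for o,d in rs]
def proj(c,X):
    p=c["camera_matrix"]@(c["R"]@np.asarray(X)+c["t"]);return p[:2]/p[2]
E
python3 - <<'E'
import pickle,cv2,numpy as np
from h import *
d=pickle.load(open("cam0.pkl","rb"))
s=d["scene"]["image"][:,:,::-1];e=d["side"]["image"][:,:,::-1]
def crop(i,x,y,w,h,k=3): return cv2.resize(i[y:y+h,x:x+w],None,fx=k,fy=k,interpolation=cv2.INTER_CUBIC)
a=np.hstack([crop(s,190,190,133,100),crop(s,330,215,133,100)])
b=np.hstack([crop(e,260,190,133,100),crop(e,200,285,133,100)])
cv2.imwrite("pics/crop.png",np.vstack([a,b]))
for n in("scene","side"):
    im=d[n]["image"];hsv=cv2.cvtColor(im,cv2.COLOR_RGB2HSV)
    m=cv2.inRange(hsv,(105,130,50),(125,255,255))
    k,l,st,ce=cv2.connectedComponentsWithStats(m)
    for i in range(1,k):
        if st[i,4]>40:
            pts=np.argwhere(l==i)[:,::-1].astype(np.float32)
            print(n,st[i],ce[i].round(1),[np.round(x,1) for x in cv2.minAreaRect(pts)[:2]])
            if 100<st[i,4]<800:print(cv2.fitLine(pts,cv2.DIST_L2,0,.01,.01).ravel())
E
```

```text
scene [142 202  13  25 193] [148.1 213.7] [array([148.2, 213.8]), array([ 8.8, 24.3])]
[  0.22528206  -0.9742936  148.12953    213.66321   ]
scene [391 213  50  37 532] [419.6 228.2] [array([416.6, 228.6]), array([41.7, 30.4])]
[9.8457348e-01 1.7497145e-01 4.1956204e+02 2.2820865e+02]
scene [ 218  219   90   64 2413] [264.2 250. ] [array([260.4, 249. ]), array([91.1, 45.2])]
scene [215 247   6  11  52] [217.5 252. ] [array([217.5, 252. ]), array([10.,  5.])]
```

View pics/crop.png

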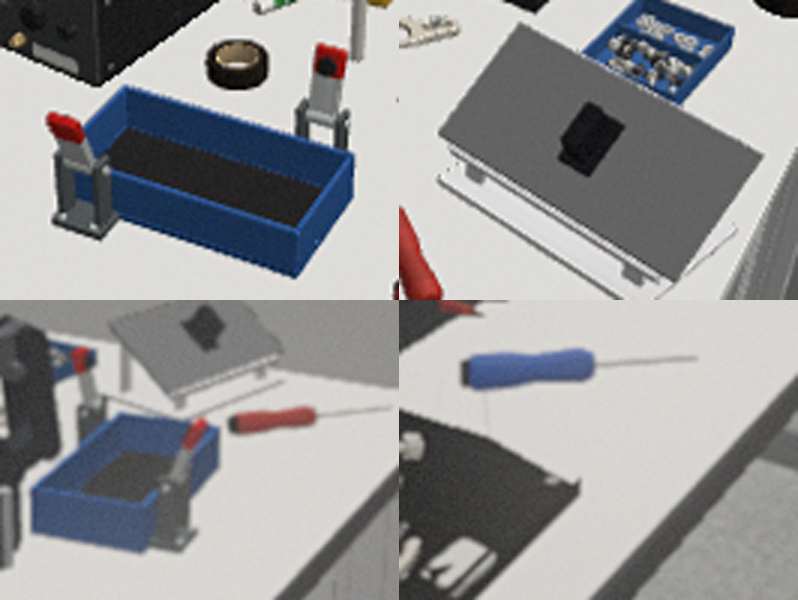

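Crops: box rim corners in the scene are about (231.7,219), (307.7,240.7) and (289.7,266.7). Lid corners are about (370.3,223), (451.3,267), (422.3,308.7) and (343.7,259.7). In the side view the driver's butt is at (221,309), the handle end at (265,307) and the shaft tip at (299,304).

```bash
python3 - <<'E'
import pickle
from h import *
np.set_printoptions(precision=4,suppress=True)
d=pickle.load(open("cam0.pkl","rb"));S=d["scene"];E=d["side"]
A,B,C=[onz(S,*p,.044) for p in((231.7,219),(307.7,240.7),(289.7,266.7))]
print("box",A,B,C,"len",np.linalg.norm(B-A),np.linalg.norm(C-B))
ctr=(A+C)/2;dy=A-B;yaw=np.arctan2(dy[1],dy[0]);print("ctr",ctr,"y-dir deg",np.degrees(yaw), "x-dir",np.degrees(np.arctan2(*(B-C)[1::-1])))
# side corners of box
for p in((270.7,353),(0,0)):pass
print("side rim corners", [onz(E,*p,.044) for p in((260+32/3,190+187/3),(260+219/3,190+128/3),(260+122/3,190+115/3))])
for n,p,q in(("TL",(370.3,223),(341,186)),("L",(343.7,259.7),(296.7,196.7)),("R",(451.3,267),(354.3,207.3)),("Bt",(422.3,308.7),(354.3,207.3)),("Bt2",(343.7,259.7),(318.3,221.7)),("TL2",(370.3,223),(296.7,196.7)),("tr2",(451.3,267),(341,186))):
    X,e=tri(S,p,E,q);print(n,X,e)
# driver
hsv=cv2.cvtColor(E["image"],cv2.COLOR_RGB2HSV)
m=cv2.inRange(hsv,(105,80,50),(125,255,255));k,l,st,ce=cv2.connectedComponentsWithStats(m[290:325,205:275])
i=1+np.argmax(st[1:,4]);print(st[i],ce[i]+[205,290],onz(E,*(ce[i]+[205,290]),.0135))
for u in((221,309),(265,306.7),(299.3,304)):print(onz(E,*u,.0135 ))
c=np.array([148.13,213.66]);v=np.array([.225,-.974])
print("scene",onz(S,*c,.0135),onz(S,*(c+12*v),.0135),onz(S,*(c-12*v),.0135), onz(S,142,240,.0135))
# clamp tips red
for n,c in d.items():
    hsv=cv2.cvtColor(c["image"],cv2.COLOR_RGB2HSV);m=cv2.inRange(hsv,(0,150,110),(8,255,255))|cv2.inRange(hsv,(172,150,110),(180,255,255))
    k,l,st,ce=cv2.connectedComponentsWithStats(m);print(n,[(st[i].tolist(),ce[i].round(1).tolist()) for i in range(1,k) if st[i,4]>25])
E
```

```text
box [0.5408 0.1056 0.044 ] [ 0.5672 -0.0929  0.044 ] [ 0.4658 -0.106   0.044 ] len 0.20032052792554583 0.10222707542232029
ctr [ 0.5033 -0.0002  0.044 ] y-dir deg 97.55874582445205 x-dir 7.336109768846107
side rim corners [array([0.5377, 0.1099, 0.044 ]), array([ 0.4565, -0.0945,  0.044 ]), array([ 0.5537, -0.081 ,  0.044 ])]
TL [ 0.5162 -0.2485  0.1577] [np.float64(23.6), np.float64(23.6)]
L [ 0.592  -0.184   0.0696] [np.float64(46.5), np.float64(46.5)]
R [ 0.548  -0.407   0.0631] [np.float64(51.4), np.float64(51.4)]
Bt [ 0.5105 -0.3855  0.0312] [np.float64(2.5), np.float64(2.5)]
Bt2 [ 0.5537 -0.1905  0.0347] [np.float64(5.2), np.float64(5.2)]
TL2 [ 0.6392 -0.2104  0.0959] [np.float64(1.3), np.float64(1.3)]
tr2 [ 0.5752 -0.4088  0.0976] [np.float64(7.4), np.float64(7.4)]
[ 18  12  42  12 368] [242.4158 307.1875] [0.4739 0.3255 0.0135]
[0.5089 0.3538 0.0135]
[0.4332 0.3002 0.0135]
[0.3752 0.2545 0.0135]
scene [0.4757 0.3274 0.0135] [0.5199 0.3612 0.0135] [0.4344 0.2958 0.0135] [0.3864 0.2592 0.0135]
scene [([80, 132, 10, 6, 41], [84.6, 134.4]), ([295, 205, 11, 11, 46], [301.0, 209.0]), ([206, 228, 12, 9, 42], [212.0, 231.0]), ([323, 283, 21, 36, 291], [333.2, 299.6])]
side []
wrist [([539, 358, 16, 12, 95], [547.5, 362.0]), ([444, 411, 14, 9, 87], [450.3, 415.3])]
```

```bash
cat >> h.py <<'E'
from scipy.spatial.transform import Rotation as Rn
def down(az,tilt=0.):
    """tool x at azimuth az (deg), tilted by rotating about tool y; tilt>0: tool z swings to +tool-x heading"""
    a=np.radians(az);x=np.array([np.cos(a),np.sin(a),0]);y=np.array([np.sin(a),-np.cos(a),0])
    return Rn.from_matrix(np.c_[x,y,[0,0,-1]])*Rn.from_euler('y',tilt,degrees=True)
def cur(bot):
    o=bot.get_obs();return np.array(o["eef_pos"]),Rn.from_quat(np.roll(o["tool_rot"],-1))
def go(bot,p,R):
    P,Q=cur(bot);print("mm",(1000*Q.inv().apply(np.array(p)-P)).round(1),"deg",(Q.inv()*R).as_rotvec(degrees=True).round(1))
E
python3 - <<'E'
import pickle
from h import *
from station import bot
np.set_printoptions(precision=3,suppress=True)
d=pickle.load(open("cam0.pkl","rb"));S=d["scene"]
print("tape",onz(S,269,215,0),"psu",[onz(S,*p,0) for p in((165,195),(211,212),(262,190))])
print("red",onz(S,333,300,.0135))
go(bot,(.475,.3265,.17),down(37))
print(down(37).apply([1,0,0]),down(10,35).apply([0,0,1]))
E
```

```text
tape [0.659 0.074 0.   ] psu [array([0.582, 0.37 , 0.   ]), array([0.586, 0.21 , 0.   ]), array([0.753, 0.16 , 0.   ])]
red [ 0.456 -0.218  0.013]
mm [-293.8 -178.6   60.8] deg [ -0.    0.1 118.1]
[0.799 0.602 0.   ] [ 0.565  0.1   -0.819]
```

>>> step_arm(
  increments=[
    [[1, -290, -179, 60, 0, 0, 118], [1, -290, -179, 60, 0, 0, 118], [1, -290, -179, 60, 0, 0, 118], [1, -290, -179, 60, 0, 0, 118], [1, -290, -179, 60, 0, 0, 118], [1, -290, -179, 60, 0, 0, 118], [1, -290, -179, 60, 0, 0, 118], [1, -290, -179, 60, 0, 0, 118], [1, -290, -179, 60, 0, 0, 118], [1, -290, -179, 60, 0, 0, 118]],
  ],
)

```text
t: 0.98
eef_pos: [0.4742, 0.3224, 0.1707]
tool_rot: [0.001, 0.751, 0.661, -0.001]
contact_force: [-0.3, 0.4, -0.8]
gripper_width: 0.997
grasp_force: 0.0
```

```bash
python3 - <<'E'
from h import *
from station import bot
go(bot,(.475,.3265,.17),down(37));print(bot.get_obs()["q"].round(2))
E
```

```text
mm [4.2 0.3 0.7] deg [ 0.1  0.1 45.7]
[-1.    0.39  0.37  1.88 -0.17  0.9  -0.67]
```

>>> step_arm(
  increments=[
    [[1, 4, 0, 0, 0, 0, 45.7], [1, 4, 0, 0, 0, 0, 45.7], [1, 4, 0, 0, 0, 0, 45.7], [1, 4, 0, 0, 0, 0, 45.7], [1, 4, 0, 0, 0, 0, 45.7], [1, 4, 0, 0, 0, 0, 45.7], [1, 4, 0, 0, 0, 0, 45.7], [1, 4, 0, 0, 0, 0, 45.7]],
  ],
)

```text
t: 1.65
eef_pos: [0.4718, 0.3322, 0.171]
tool_rot: [0.0, 0.946, 0.324, -0.0]
contact_force: [1.1, 0.0, -0.6]
gripper_width: 0.997
grasp_force: 0.0
```

```bash
python3 - <<'E'
from h import *
from station import bot
np.set_printoptions(precision=4,suppress=True)
go(bot,(.475,.3265,.17),down(37))
for n in("wrist","scene","side"):
    c=bot.read_camera(n);im=c["image"]
    m=cv2.inRange(cv2.cvtColor(im,cv2.COLOR_RGB2HSV),(105,90,40),(125,255,255))
    k,l,st,ce=cv2.connectedComponentsWithStats(m)
    for i in range(1,k):
        if st[i,4]>150:
            X=onz(c,*ce[i],.0135)
            if X[1]<.22 or X[1]>.45: continue
            pts=np.argwhere(l==i)[:,::-1].astype(np.float32)
            (cx,cy),(w,h),a=cv2.minAreaRect(pts);b=cv2.boxPoints(((cx,cy),(w,h),a))
            e=np.array([onz(c,*q,.0135) for q in b])
            m=[(e[j]+e[(j+1)%4])/2 for j in range(4)];pr=max((m[0],m[2]),(m[1],m[3]),key=lambda q:np.linalg.norm(q[0]-q[1]))
            v=pr[0]-pr[1];print(n,st[i],X,(pr[0]+pr[1])/2,"len",np.linalg.norm(v),"az",np.degrees(np.arctan2(v[1],v[0]))%180)
    if n=="wrist":cv2.imwrite("pics/w1.png",im[:,:,::-1])
E
```

```text
mm [-0.9  6.5  1. ] deg [0.  0.  0.8]
wrist [ 273  159   25   83 1806] [0.4755 0.3267 0.0135] [0.4727 0.324  0.0135] len 0.08940736893832672 az 38.13998449664918
scene [142 202  13  25 209] [0.4756 0.3278 0.0135] [0.4766 0.3287 0.0135] len 0.10891860329245202 az 37.453274171655295
side [223 302  41  12 351] [0.4736 0.3255 0.0135] [0.4732 0.3232 0.0135] len 0.08528811746188168 az 41.01493120306091
```

View pics/w1.png

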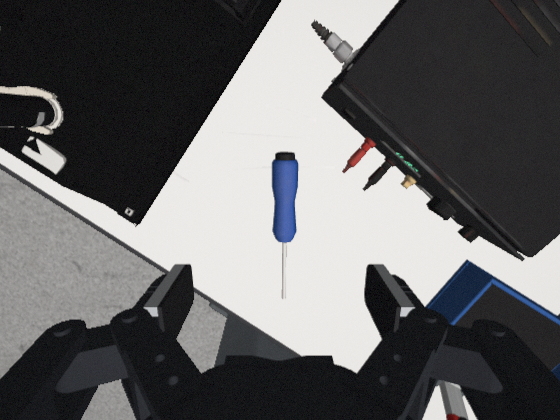

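Wrist view: driver handle centred at (285,200), axis nearly vertical in the image; the box corner is at lower right (470,265). Settle, then correct.

>>> step_arm(
  increments=[
    [[1, 0, 0, 0, 0, 0, 0], [1, 0, 0, 0, 0, 0, 0], [1, 0, 0, 0, 0, 0, 0]],
  ],
)

```text
t: 2.05
eef_pos: [0.4721, 0.3321, 0.1714]
tool_rot: [-0.0, 0.946, 0.324, 0.0]
contact_force: [-0.5, -0.1, 0.3]
gripper_width: 1.0
grasp_force: 0.0
```

```bash
python3 - <<'E'
from h import *
from station import bot
go(bot,(.4755,.3262,.001),down(37.5))
E
```

```text
mm [ -1.    6.8 170.4] deg [-0.  -0.   0.3]
```

>>> step_arm(
  increments=[
    [[1, -1, 7, 40, 0, 0, 0], [1, -1, 7, 80, 0, 0, 0], [1, -1, 7, 115, 0, 0, 0], [1, -1, 7, 140, 0, 0, 0], [1, -1, 7, 157, 0, 0, 0], [1, -1, 7, 166, 0, 0, 0], [1, -1, 7, 170, 0, 0, 0], [1, -1, 7, 170, 0, 0, 0]],
  ],
)

```text
t: 2.72
eef_pos: [0.4756, 0.3259, 0.0011]
tool_rot: [0.0, 0.946, 0.324, -0.0]
contact_force: [0.3, 1.0, 1.1]
gripper_width: 1.0
grasp_force: 0.0
```

>>> step_arm(
  increments=[
    [[-1, 0, 0, 0, 0, 0, 0], [-1, 0, 0, 0, 0, 0, 0], [-1, 0, 0, 0, 0, 0, 0], [-1, 0, 0, 0, 0, 0, 0], [-1, 0, 0, 0, 0, 0, 0], [-1, 0, 0, 0, 0, 0, 0]],
  ],
  force=25,
)

```text
t: 3.22
eef_pos: [0.4758, 0.3264, 0.002]
tool_rot: [-0.0, 0.946, 0.324, 0.0]
contact_force: [-1.9, -0.2, 6.1]
gripper_width: 0.305
grasp_force: 25.3
```

>>> step_arm(
  increments=[
    [[-1, 0, 0, -40, 0, 0, 0], [-1, 0, 0, -80, 0, 0, 0], [-1, 0, 0, -120, 0, 0, 0], [-1, 0, 0, -160, 0, 0, 0], [-1, 0, 0, -198, 0, 0, 0], [-1, 0, 0, -198, 0, 0, 0]],
  ],
)

```text
t: 3.72
eef_pos: [0.4795, 0.3279, 0.2068]
tool_rot: [-0.003, 0.946, 0.324, 0.006]
contact_force: [1.8, 1.1, 1.2]
gripper_width: 0.305
grasp_force: 25.0
```

```bash
python3 - <<'E'
from h import *
from station import bot
go(bot,(.4992,.0295,.20),down(97.5))
E
```

```text
mm [-167.2  248.     4.5] deg [  0.3  -0.7 -59.7]
```

>>> step_arm(
  increments=[
    [[-1, -167, 246, 0, 0, 0, -59.7], [-1, -167, 246, 0, 0, 0, -59.7], [-1, -167, 246, 0, 0, 0, -59.7], [-1, -167, 246, 0, 0, 0, -59.7], [-1, -167, 246, 0, 0, 0, -59.7], [-1, -167, 246, 0, 0, 0, -59.7], [-1, -167, 246, 0, 0, 0, -59.7], [-1, -167, 246, 0, 0, 0, -59.7], [-1, -167, 246, 0, 0, 0, -59.7], [-1, -167, 246, 0, 0, 0, -59.7]],
  ],
)

```text
t: 4.55
eef_pos: [0.4943, 0.0276, 0.1992]
tool_rot: [-0.0, 0.66, 0.752, 0.0]
contact_force: [0.1, 0.8, -0.7]
gripper_width: 0.305
grasp_force: 25.0
```

```bash
python3 - <<'E'
from h import *
from station import bot
import pickle
np.set_printoptions(precision=4,suppress=True)
go(bot,(.4992,.0295,.20),down(97.5))
d={n:bot.read_camera(n) for n in("wrist","scene","side")};pickle.dump(d,open("cam1.pkl","wb"))
w=d["wrist"]["image"][:,:,::-1];s=d["scene"]["image"][180:300,170:340,::-1]
cv2.imwrite("pics/w2.png",w)
E
```

```text
mm [ 1.3  5.1 -0.8] deg [ 0. -0. -0.]
```

View pics/w2.png

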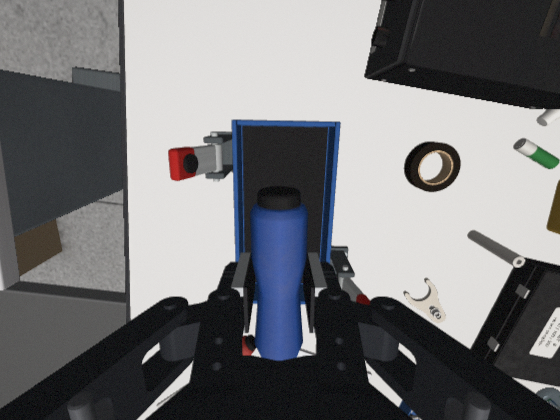

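Wrist: driver held (handle at 280,260). Box far rim outer corners at about (232.5,121) and (340,123), sides running down to (237,270) and (331,270). Front clamp tip at (182,163).

```bash
python3 - <<'E'
from h import *
import pickle
np.set_printoptions(precision=4,suppress=True)
d=pickle.load(open("cam1.pkl","rb"));w=d["wrist"];S=d["scene"]
m=cv2.inRange(cv2.cvtColor(w["image"],cv2.COLOR_RGB2HSV),(100,110,50),(125,255,255))
for r in(125,135,145,185,200,215,230,245):
    x=np.flatnonzero(m[r,200:360])+200
    if len(x):print(r,x.min(),x.max(),onz(w,x.min(),r,.044),onz(w,x.max()+1,r,.044))
for cc in (250,280,310,325):
    y=np.flatnonzero(m[100:160,cc])+100;print(cc,y.min() if len(y) else 0, onz(w,cc,y.min(),.044))
# projections of predicted rim corners in scene/wrist
c0=np.array([.5033,-.0002]);a=np.radians(7.5);bx=np.array([np.cos(a),np.sin(a)]);by=np.array([-np.sin(a),np.cos(a)])
for sx,sy in((-1,1),(1,1),(1,-1),(-1,-1)):
    P=np.r_[c0+.053*sx*bx+.103*sy*by,.044];print(sx,sy,P,proj(w,P).round(1),proj(S,P).round(1))
E
```

```text
125 232 339 [0.442  0.0935 0.044 ] [0.5457 0.1072 0.044 ]
135 232 338 [0.4428 0.0842 0.044 ] [0.5465 0.0978 0.044 ]
145 232 338 [0.4436 0.0746 0.044 ] [0.5484 0.0884 0.044 ]
185 234 335 [0.449  0.0348 0.044 ] [0.553  0.0484 0.044 ]
200 234 333 [0.4503 0.0188 0.044 ] [0.5539 0.0325 0.044 ]
215 235 332 [0.4528 0.0026 0.044 ] [0.5559 0.0161 0.044 ]
230 235 331 [ 0.4543 -0.0143  0.044 ] [ 0.5579 -0.0007  0.044 ]
245 236 330 [ 0.4569 -0.0317  0.044 ] [ 0.5601 -0.0181  0.044 ]
250 121 [0.4589 0.0995 0.044 ]
280 121 [0.4876 0.1033 0.044 ]
310 122 [0.5164 0.1061 0.044 ]
325 122 [0.5308 0.108  0.044 ]
-1 1 [0.4373 0.095  0.044 ] [227.3 122.8] [208.2 242.1]
1 1 [0.5424 0.1088 0.044 ] [337.  122.7] [231.  218.3]
1 -1 [ 0.5693 -0.0954  0.044 ] [326.7 306.2] [309.1 240.6]
-1 -1 [ 0.4642 -0.1092  0.044 ] [236.4 306.2] [290.6 267.6]
```

```bash
python3 - <<'E'
from h import *
from station import bot
go(bot,(.5008,.0306,.0085),down(97))
E
```

```text
mm [ -0.3   6.5 190.6] deg [-0.  -0.   0.4]
```

>>> step_arm(
  increments=[
    [[-1, 0, 6.5, 40, 0, 0, 0.4], [-1, 0, 6.5, 80, 0, 0, 0.4], [-1, 0, 6.5, 115, 0, 0, 0.4], [-1, 0, 6.5, 145, 0, 0, 0.4], [-1, 0, 6.5, 165, 0, 0, 0.4], [-1, 0, 6.5, 180, 0, 0, 0.4], [-1, 0, 6.5, 187, 0, 0, 0.4], [-1, 0, 6.5, 190.5, 0, 0, 0.4], [-1, 0, 6.5, 190.5, 0, 0, 0.4]],
  ],
)

```text
t: 5.45
eef_pos: [0.501, 0.0307, 0.0086]
tool_rot: [-0.0, 0.662, 0.75, -0.0]
contact_force: [0.1, -0.5, -0.1]
gripper_width: 0.301
grasp_force: 25.0
```

>>> step_arm(
  increments=[
    [[0, 0, 0, 0, 0, 0, 0], [0, 0, 0, 0, 0, 0, 0], [0, 0, 0, 0, 0, 0, 0], [0, 0, 0, 0, 0, 0, 0], [0, 0, 0, -20, 0, 0, 0], [0, 0, 0, -55, 0, 0, 0], [0, 0, 0, -95, 0, 0, 0], [0, 0, 0, -135, 0, 0, 0], [0, 0, 0, -175, 0, 0, 0], [0, 0, 0, -215, 0, 0, 0]],
  ],
)

```text
t: 6.28
eef_pos: [0.5004, 0.0298, 0.2261]
tool_rot: [0.0, 0.662, 0.749, 0.0]
contact_force: [1.3, 1.2, 0.8]
gripper_width: 0.502
grasp_force: 0.0
```

```bash
python3 - <<'E'
from h import *
from station import bot
go(bot,(.48,-.12,.30),down(0))
E
```

```text
mm [-146.1  -38.7  -73.9] deg [ 0.  -0.  97.1]
```

>>> step_arm(
  increments=[
    [[0, -146, -39, -74, 0, 0, 97], [0, -146, -39, -74, 0, 0, 97], [0, -146, -39, -74, 0, 0, 97], [0, -146, -39, -74, 0, 0, 97], [0, -146, -39, -74, 0, 0, 97], [0, -146, -39, -74, 0, 0, 97], [0, -146, -39, -74, 0, 0, 97], [0, -146, -39, -74, 0, 0, 97], [0, -146, -39, -74, 0, 0, 97], [0, -146, -39, -74, 0, 0, 97]],
  ],
)

```text
t: 7.12
eef_pos: [0.4801, -0.1197, 0.298]
tool_rot: [-0.0, 0.976, 0.218, 0.0]
contact_force: [-0.2, 0.5, -0.6]
gripper_width: 0.5
grasp_force: 0.0
```

```bash
python3 - <<'E'
from h import *
from station import bot
go(bot,(.48,-.12,.30),down(0))
E
```

```text
mm [-0.2  0.3 -2. ] deg [-0.  -0.  25.1]
```

>>> step_arm(
  increments=[
    [[0, 0, 0, 0, 0, 0, 25], [0, 0, 0, 0, 0, 0, 25], [0, 0, 0, 0, 0, 0, 25], [0, 0, 0, 0, 0, 0, 25], [0, 0, 0, 0, 0, 0, 25], [0, 0, 0, 0, 0, 0, 25]],
  ],
)

```text
t: 7.62
eef_pos: [0.4802, -0.1196, 0.2979]
tool_rot: [-0.0, 1.0, 0.005, 0.0]
contact_force: [0.1, -0.1, -0.3]
gripper_width: 0.499
grasp_force: 0.0
```

```bash
python3 - <<'E'
from h import *
from station import bot
import pickle
go(bot,(.48,-.12,.30),down(0))
d={n:bot.read_camera(n) for n in("wrist","scene","side")};pickle.dump(d,open("cam2.pkl","wb"))
w=d["wrist"]["image"][:,:,::-1]
cv2.imwrite("pics/w3.png",cv2.resize(w,(800,600),interpolation=cv2.INTER_CUBIC))
E
```

```text
mm [-0.2  0.4 -2.1] deg [-0.  -0.   0.6]
```

View pics/w3.png

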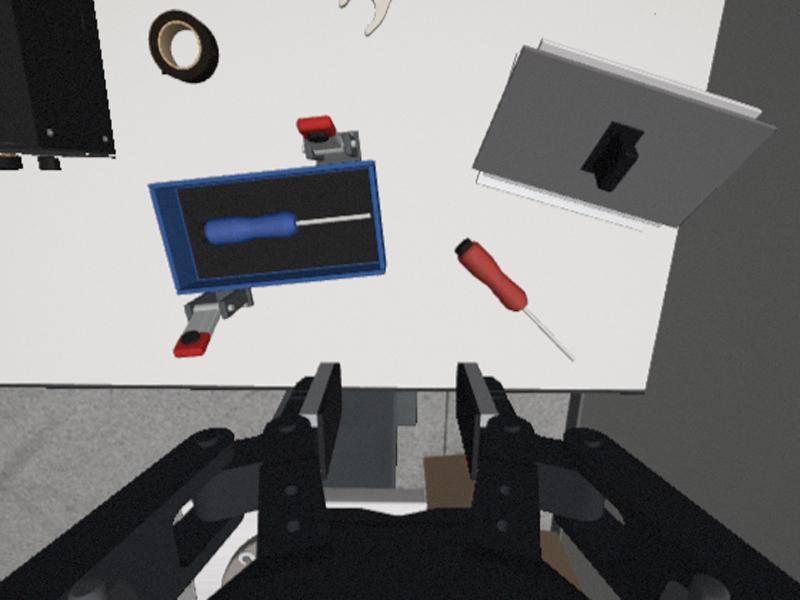

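Wrist view (scaled ×10/7): driver lies in the box at (250,228). Box rim corners at (150,185), (374,161), (385,272), (178,293). Lid corners at (526,46), (776,127), (680,227), (474,168), with the handle around (612,156).

```bash
python3 - <<'E'
from h import *
import pickle
np.set_printoptions(precision=4,suppress=True)
d=pickle.load(open("cam2.pkl","rb"));w=d["wrist"];S=d["scene"]
# box: blue mask quad -> rim corners
def quad(m,roi):
    x0,y0,x1,y1=roi;z=np.zeros_like(m);z[y0:y1,x0:x1]=m[y0:y1,x0:x1]
    k,l,st,ce=cv2.connectedComponentsWithStats(z);i=1+np.argmax(st[1:,4])
    h=cv2.convexHull(max(cv2.findContours((l==i).astype(np.uint8),0,1)[0],key=cv2.contourArea))
    q=cv2.approxPolyN(h,4,ensure_convex=True) if hasattr(cv2,"approxPolyN") else cv2.approxPolyDP(h,6,True)
    return q.reshape(-1,2).astype(float)
hs=cv2.cvtColor(w["image"],cv2.COLOR_RGB2HSV)
q=quad(cv2.inRange(hs,(100,110,40),(125,255,255)),(95,100,280,212));print("boxpx",q*10/7)
X=np.array([onz(w,*p,.044) for p in q]);print(X,"ctr",X.mean(0),[np.linalg.norm(X[i]-X[i-1]).round(4) for i in range(4)])
v=[(X[i]-X[i-1])[:2] for i in range(4)];print([np.degrees(np.arctan2(*u[::-1])).round(2) for u in v])
m=cv2.inRange(hs,(0,0,50),(180,40,140))
ql=quad(m,(325,25,550,163));print("lidpx",ql*10/7)
hS=cv2.cvtColor(S["image"],cv2.COLOR_RGB2HSV);qs=quad(cv2.inRange(hS,(0,0,60),(180,40,150)),(335,215,460,315));print("lid scene",qs)
man=np.array([(526,46),(776,127),(680,227),(474,168)])*.7
sc=np.array([(370.3,223),(451.3,267),(422.3,308.7),(343.7,259.7)])
for nm,a,b in(("man",man,sc),):
    L=[]
    for p,r in zip(a,b):
        P,e=tri(w,p,S,r);L.append(P);print(P,e[0])
    L=np.array(L);c=L.mean(0);x=(L[0]+L[1]-L[2]-L[3])/2;y=(L[0]+L[3]-L[1]-L[2])/2
    z=np.cross(x,y);z/=np.linalg.norm(z)
    print("ctr top",c,"len",np.linalg.norm(x),np.linalg.norm(y),"z",z,"tilt",np.degrees(np.arccos(z[2])),"azx",np.degrees(np.arctan2(x[1],x[0])),"azy",np.degrees(np.arctan2(y[1],y[0])), "elevx",np.degrees(np.arcsin(x[2]/np.linalg.norm(x))),"grip",c+.023*z)
E
```

```text
boxpx [[385.7143 272.8571]
 [177.1429 295.7143]
 [148.5714 184.2857]
 [372.8571 158.5714]]
[[ 0.4648 -0.1068  0.044 ]
 [ 0.4395  0.0977  0.044 ]
 [ 0.5446  0.1085  0.044 ]
 [ 0.569  -0.095   0.044 ]] ctr [0.5045 0.0011 0.044 ] [np.float64(0.1049), np.float64(0.206), np.float64(0.1057), np.float64(0.205)]
[np.float64(-173.58), np.float64(97.05), np.float64(5.85), np.float64(-83.17)]
lidpx [[784.2857 264.2857]
 [471.4286 168.5714]
 [521.4286  40.    ]
 [784.2857  34.2857]]
lid scene [[452. 265.]
 [422. 309.]
 [342. 259.]
 [370. 222.]]
[ 0.6458 -0.209   0.0931] 0.7
[ 0.594  -0.4068  0.0924] 0.0
[ 0.5104 -0.3864  0.0353] 0.7
[ 0.5623 -0.1878  0.0338] 0.4
ctr top [ 0.5781 -0.2975  0.0636] len 0.10392005699853697 0.2048720519070563 z [-0.5417  0.1436  0.8282] tilt 34.087532982625 azx -13.964416530892969 azy 75.32876898749832 elevx 34.08437613814616 grip [ 0.5657 -0.2942  0.0827]
```

```bash
python3 - <<'E'
from h import *
from station import bot
R=down(-14.4,35);z=R.apply([0,0,1]);g=np.array([.5657,-.2942,.0827])
p=g+(.0187-.1)*z;print(p,z);go(bot,p,R)
E
```

```text
[ 0.52053326 -0.28260315  0.14929706] [ 0.55555648 -0.14264266 -0.81915204]
mm [ 38.5 163.5 148.5] deg [-4.6 34.8 14.5]
```

>>> step_arm(
  increments=[
    [[0, 38.5, 163.5, 148.5, -4.6, 34.8, 14.5], [0, 38.5, 163.5, 148.5, -4.6, 34.8, 14.5], [0, 38.5, 163.5, 148.5, -4.6, 34.8, 14.5], [0, 38.5, 163.5, 148.5, -4.6, 34.8, 14.5], [0, 38.5, 163.5, 148.5, -4.6, 34.8, 14.5], [0, 38.5, 163.5, 148.5, -4.6, 34.8, 14.5], [0, 38.5, 163.5, 148.5, -4.6, 34.8, 14.5], [0, 38.5, 163.5, 148.5, -4.6, 34.8, 14.5], [0, 38.5, 163.5, 148.5, -4.6, 34.8, 14.5]],
  ],
)

```text
t: 8.52
eef_pos: [0.5218, -0.2846, 0.1581]
tool_rot: [0.035, 0.948, -0.118, 0.292]
contact_force: [0.8, -0.1, 0.9]
gripper_width: 0.501
grasp_force: 0.0
```

```bash
python3 - <<'E'
from h import *
from station import bot
import pickle
np.set_printoptions(precision=4,suppress=True)
R=down(-14.4,35);z=R.apply([0,0,1]);g=np.array([.5657,-.2942,.0827])
go(bot,g+(.0187-.1)*z,R);print(bot.get_obs()["q"].round(2))
w=bot.read_camera("wrist");pickle.dump(w,open("w4.pkl","wb"))
cv2.imwrite("pics/w4.png",w["image"][:,:,::-1])
# predicted blade top corners and base corners
c=g+.023*z;X=R.apply([1,0,0]);Y=R.apply([0,1,0])
print("top",[proj(w,c-.034*z+sx*.018*X+sy*.007*Y).round(1).tolist() for sx in(-1,1) for sy in(-1,1)])
print("lid",[proj(w,c+sx*.053*X+sy*.103*Y).round(1).tolist() for sx in(-1,1) for sy in(-1,1)])
E
```

```text
mm [-6.4 -1.6  6.3] deg [-0.3  0.8  0.1]
[ 0.32  0.26  0.17  2.27 -1.37  0.17 -0.04]
top [[270.2, 250.0], [287.5, 250.1], [269.8, 207.5], [288.0, 207.5]]
lid [[171.2, 267.6], [387.0, 268.4], [157.3, 155.7], [401.5, 156.2]]
```

View pics/w4.png

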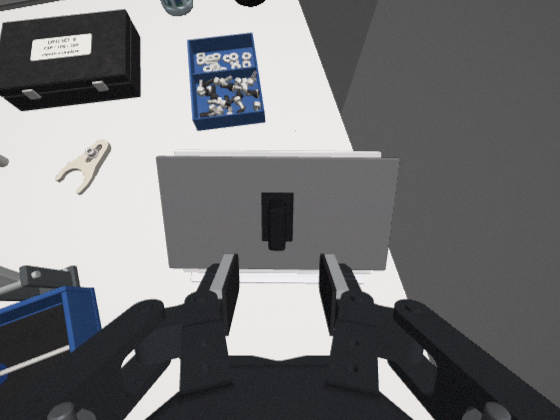

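Wrist view: blade top at about (278,228), lid corners at (168,269), (385,269), (157,157) and (399,158). That is within about 2 px of prediction, so the measurement holds. Joints 5 and 6 are at their limits, so I'll use less tilt; the blade sides are parallel to the tilt plane anyway.

```bash
python3 - <<'E'
from h import *
from station import bot
R=down(-14.4,24);z=R.apply([0,0,1]);zl=-down(-14.4,35).apply([0,0,1]);g=np.array([.5657,-.2942,.0827])+.002*zl
g=g+down(-14.4).apply([0,.0008,0])*0
p=g+.0187*z+.065*zl;print(p);go(bot,p,R)
E
```

```text
[ 0.53584474 -0.28653447  0.12049989]
mm [-4.9 -7.5 39.1] deg [ 0.  -9.9  0.6]
```

>>> step_arm(
  increments=[
    [[0, 0, 0, 20, 0, -9.9, 0.6], [0, -5, -3, 39, 0, -9.9, 0.6], [0, -5, -3, 39, 0, -9.9, 0.6], [0, -5, -3, 39, 0, -9.9, 0.6], [0, -5, -3, 39, 0, -9.9, 0.6]],
  ],
)

```text
t: 8.98
eef_pos: [0.5412, -0.2842, 0.1234]
tool_rot: [0.023, 0.97, -0.124, 0.209]
contact_force: [-0.6, 0.1, 0.9]
gripper_width: 0.497
grasp_force: 0.0
```

```bash
python3 - <<'E'
from h import *
from station import bot
R=down(-14.4,24);z=R.apply([0,0,1]);zl=-down(-14.4,35).apply([0,0,1]);g=np.array([.5657,-.2942,.0827])+.002*zl
p=g+.0187*z
go(bot,p+.065*zl,R);go(bot,p,R);print(bot.get_obs()["q"].round(2),bot.get_obs()["joint_vel"].round(2))
E
```

```text
mm [-5.4  3.6  0.8] deg [-0.4 -0.3 -0.3]
mm [ 6.7  4.  64.7] deg [-0.4 -0.3 -0.3]
[ 0.02  0.39  0.49  2.15 -0.9   0.34 -0.57] [ 0.07 -0.04 -0.05  0.04 -0.03 -0.02  0.04]
```

>>> step_arm(
  increments=[
    [[0, 0, 4, 5, -0.4, -0.3, -0.3], [0, 3, 4, 25, -0.4, -0.3, -0.3], [0, 5, 4, 45, -0.4, -0.3, -0.3], [0, 6, 4, 57, -0.4, -0.3, -0.3], [0, 6.5, 4, 63, -0.4, -0.3, -0.3], [0, 6.5, 4, 64.5, -0.4, -0.3, -0.3], [0, 6.5, 4, 64.5, -0.4, -0.3, -0.3], [0, 6.5, 4, 64.5, -0.4, -0.3, -0.3]],
  ],
)

```text
t: 9.65
eef_pos: [0.5696, -0.2978, 0.0681]
tool_rot: [0.026, 0.97, -0.125, 0.206]
contact_force: [0.4, -0.2, 0.3]
gripper_width: 0.502
grasp_force: 0.0
```

```bash
python3 - <<'E'
from h import *
from station import bot
R=down(-14.4,24);z=R.apply([0,0,1]);zl=-down(-14.4,35).apply([0,0,1]);g=np.array([.5657,-.2942,.0827])+.002*zl
p=g+.0187*z
go(bot,p,R);print(bot.get_obs()["q"].round(2),bot.get_obs()["contact_force"].round(1))
E
```

```text
mm [ 1.3 -2.5  1.4] deg [ 0.1  0.  -0.3]
[ 0.16  0.51  0.32  2.1  -1.04  0.26 -0.44] [ 0.4 -0.2  0.3]
```

>>> step_arm(
  increments=[
    [[0, 1, -3, 1, 0, 0, 0], [0, 1, -3, 1, 0, 0, 0], [-1, 1, -3, 1, 0, 0, 0], [-1, 1, -3, 1, 0, 0, 0], [-1, 1, -3, 1, 0, 0, 0], [-1, 1, -3, 1, 0, 0, 0], [-1, 1, -3, 1, 0, 0, 0], [-1, 1, -3, 1, 0, 0, 0], [-1, 1, -3, 1, 0, 0, 0]],
  ],
  force=60,
)

```text
t: 10.4
eef_pos: [0.5723, -0.2946, 0.0672]
tool_rot: [0.026, 0.97, -0.125, 0.206]
contact_force: [-3.0, 1.9, 5.9]
gripper_width: 0.154
grasp_force: 58.8
```

```bash
python3 - <<'E'
from h import *
from station import bot
np.set_printoptions(precision=4,suppress=True)
P,Q=cur(bot);w=bot.read_camera("wrist");print(P,Q.as_matrix(),bot.get_obs()["contact_force"].round(1))
R=down(-14.4,24);go(bot,P,R)
cv2.imwrite("pics/w5.png",w["image"][:,:,::-1])
# lift up along lid z 60 then
zl=-down(-14.4,35).apply([0,0,1]);go(bot,P+.12*zl,Q)
E
```

```text
[ 0.5723 -0.2946  0.0672] [[ 0.8841 -0.2523  0.3933]
 [-0.231  -0.9676 -0.1016]
 [ 0.4062 -0.0011 -0.9138]] [-3.4  1.3  6.1]
mm [-0.  0. -0.] deg [ 0.   0.  -0.2]
mm [ -23.     0.2 -117.8] deg [-0.  0.  0.]
```

>>> step_arm(
  increments=[
    [[-1, -2, 0, -10, 0, 0, 0], [-1, -5, 0, -25, 0, 0, 0], [-1, -9, 0, -45, 0, 0, 0], [-1, -12, 0, -62, 0, 0, 0], [-1, 12, 0, -110, 0, 0, 0], [-1, 30, 0, -145, 0, 0, 0], [-1, 30, 0, -145, 0, 0, 0], [-1, 30, 0, -145, 0, 0, 0]],
  ],
)

```text
t: 11.12
eef_pos: [0.5438, -0.2873, 0.2149]
tool_rot: [0.026, 0.97, -0.124, 0.209]
contact_force: [-0.0, 0.9, -2.3]
gripper_width: 0.159
grasp_force: 59.1
```

```bash
python3 - <<'E'
from h import *
from station import bot
np.set_printoptions(precision=4,suppress=True)
P,Q=cur(bot);print(P,bot.get_obs()["contact_force"].round(1),bot.get_obs()["q"].round(2),bot.get_obs()["gripper_width"])
go(bot,[.50,-.01,.22],down(6.9,-11))
E
```

```text
[ 0.5438 -0.2873  0.2149] [-0.   0.9 -2.3] [-0.24  0.27  0.79  2.08 -0.61  0.52 -0.85] 0.15851450512286114
mm [-100.1 -257.4  -50.6] deg [  2.5 -34.9 -21.6]
```

>>> step_arm(
  increments=[
    [[-1, -100, -257, -51, 2.5, -34.9, -21.6], [-1, -100, -257, -51, 2.5, -34.9, -21.6], [-1, -100, -257, -51, 2.5, -34.9, -21.6], [-1, -100, -257, -51, 2.5, -34.9, -21.6], [-1, -100, -257, -51, 2.5, -34.9, -21.6], [-1, -100, -257, -51, 2.5, -34.9, -21.6], [-1, -100, -257, -51, 2.5, -34.9, -21.6], [-1, -100, -257, -51, 2.5, -34.9, -21.6], [-1, -100, -257, -51, 2.5, -34.9, -21.6], [-1, -100, -257, -51, 2.5, -34.9, -21.6]],
  ],
)

```text
t: 11.95
eef_pos: [0.4972, -0.0105, 0.2165]
tool_rot: [0.004, 0.993, 0.059, -0.1]
contact_force: [0.7, 0.4, -1.8]
gripper_width: 0.158
grasp_force: 59.1
```

```bash
python3 - <<'E'
from h import *
from station import bot
import pickle
np.set_printoptions(precision=4,suppress=True)
go(bot,[.50,-.01,.22],down(6.9,-11));print(bot.get_obs()["q"].round(2))
d={n:bot.read_camera(n) for n in("wrist","scene","side")};d["pose"]=(cur(bot)[0],cur(bot)[1].as_matrix());pickle.dump(d,open("cam5.pkl","wb"))
r=lambda i,k:cv2.resize(i[:,:,::-1],None,fx=k,fy=k,interpolation=cv2.INTER_CUBIC)
a=r(d["scene"]["image"][130:280,190:390],4)
w=d["wrist"]["image"]
print(a.shape);cv2.imwrite("pics/s5.png",a);cv2.imwrite("pics/w5.png",w[:,:,::-1])
E
```

```text
mm [ 2.1 -0.2 -4. ] deg [-0.2  0.5 -0.1]
[-0.72  0.4   0.8   1.89 -0.27  1.18 -1.26]
(600, 800, 3)
```

View pics/s5.png

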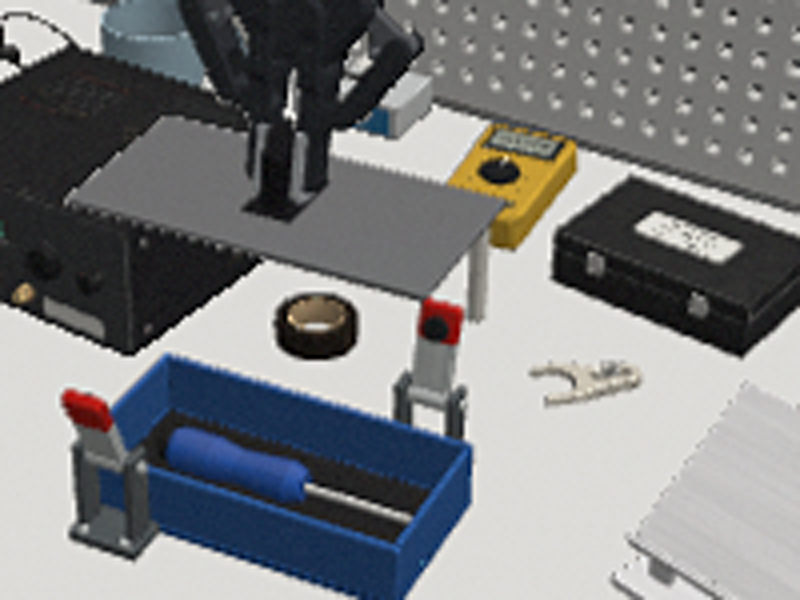

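View pics/w5.png

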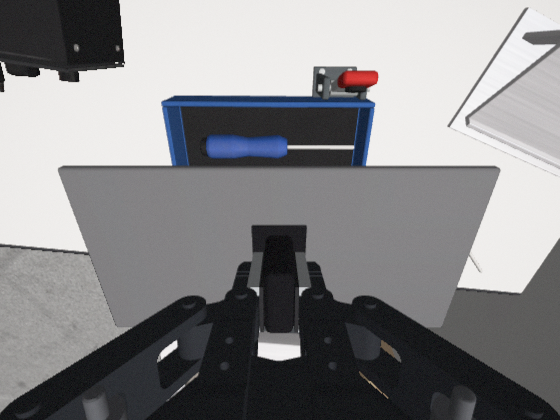

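Scene crop: lid held level above the box, driver inside it, both clamps leaning out. The wrist view shows lid corners (62,168), (497,168), (447,326), (114,327). The matching scene pixels are (230,158.8), (316.3,180.8), (298,204.3), (206.3,180.3).

```bash
python3 - <<'E'
from h import *
import pickle
np.set_printoptions(precision=4,suppress=True)
d=pickle.load(open("cam5.pkl","rb"));w=d["wrist"];S=d["scene"];P,Q=d["pose"];Q=Rn.from_matrix(Q)
W=np.array([(62,168),(497,168),(447,326.5),(114,327)],float);s=np.array([(230,158.8),(316.3,180.8),(298,204.3),(206.3,180.3)])
L=np.array([tri(w,a,S,b)[0] for a,b in zip(W,s)]);print(L,[tri(w,a,S,b)[1][0] for a,b in zip(W,s)])
def rep(n,c,x,y):
    z=np.cross(x,y);z/=np.linalg.norm(z)
    org=c-.005*z
    print(n,"len",np.linalg.norm(x),np.linalg.norm(y),"z",z,"azy",np.degrees(np.arctan2(y[1],y[0]))-90,"azx",np.degrees(np.arctan2(x[1],x[0])),"origin",org,"TCP-org in lid (az6.9)",Rn.from_euler('z',-6.9,degrees=True).apply(P-org))
rep("tri",L.mean(0),(L[0]+L[1]-L[2]-L[3])/2,(L[0]+L[3]-L[1]-L[2])/2)
obj=np.array([(53,103,5),(53,-103,5),(-53,-103,5),(-53,103,5)])/1000.
ok,rv,tv=cv2.solvePnP(obj,W,w["camera_matrix"],None,flags=cv2.SOLVEPNP_IPPE)
Rc=np.asarray(w["R"]).T;Rl=Rc@cv2.Rodrigues(rv)[0];org=Rc@(tv.ravel()-w["t"])
rep("pnp",org+.005*Rl[:,2],.106*Rl[:,0],.206*Rl[:,1])
# prior from pre-grasp
zl=-down(-14.4,35).apply([0,0,1]);c=np.array([.5781,-.2975,.0636])-.005*zl
print("prior",down(-14.4,35).inv().apply(np.array([.5723,-.2946,.0672])-c), "tool az",np.degrees(np.arctan2(*Q.apply([1,0,0])[1::-1])))
E
```

```text
[[ 0.54    0.0998  0.2104]
 [ 0.5649 -0.1057  0.209 ]
 [ 0.4616 -0.1216  0.2121]
 [ 0.4366  0.0865  0.212 ]] [np.float64(1.8), np.float64(0.5), np.float64(0.6), np.float64(1.6)]
tri len 0.10433359495137516 0.20834735318333666 z [ 0.0227 -0.0001  0.9997] azy 6.881132743997114 azx 8.023152990293394 origin [ 0.5007 -0.0103  0.2059] TCP-org in lid (az6.9) [-0.0032 -0.0009  0.0116]
pnp len 0.10600000000000012 0.20600000000000027 z [-0.0433 -0.4013 -0.9149] azy -264.1689352216482 azx -81.92381684561543 origin [ 0.5006 -0.0094  0.2166] TCP-org in lid (az6.9) [-0.0031 -0.0017  0.0008]
prior [-0.0031 -0.0014 -0.0116] tool az 6.65206053020478
```

```bash
python3 - <<'E'
from h import *
from station import bot
go(bot,[.5015,.0003,.075],down(6.9,-10.2))
E
```

```text
mm [ 33.1 -10.9 138.7] deg [-0.2  1.2 -0.2]
```

>>> step_arm(
  increments=[
    [[-1, 7, -11, 0, -0.2, 1.2, -0.2], [-1, 14, -11, 35, -0.2, 1.2, -0.2], [-1, 21, -11, 70, -0.2, 1.2, -0.2], [-1, 27, -11, 105, -0.2, 1.2, -0.2], [-1, 31, -11, 128, -0.2, 1.2, -0.2], [-1, 33, -11, 137, -0.2, 1.2, -0.2], [-1, 33, -11, 138.5, -0.2, 1.2, -0.2], [-1, 33, -11, 138.5, -0.2, 1.2, -0.2], [-1, 33, -11, 138.5, -0.2, 1.2, -0.2], [-1, 33, -11, 138.5, -0.2, 1.2, -0.2]],
  ],
)

```text
t: 12.93
eef_pos: [0.5033, 0.0021, 0.077]
tool_rot: [0.005, 0.994, 0.061, -0.087]
contact_force: [0.2, 0.2, -2.1]
gripper_width: 0.152
grasp_force: 59.0
```

```bash
python3 - <<'E'
from h import *
from station import bot
go(bot,[.5015,.0003,.057],down(6.9,-10.2));o=bot.get_obs();print(o["contact_force"],o["joint_vel"].round(3))
E
```

```text
mm [ 1.5  1.6 20. ] deg [ 0.  -0.2  0.1]
[ 0.19871429  0.18983999 -2.11430812] [-0.001  0.    -0.002  0.004 -0.002 -0.002  0.004]
```

>>> step_arm(
  increments=[
    [[-1, -2, 1.6, 0.3, 0, 0, 0], [-1, -2, 1.6, 0.3, 0, 0, 0], [-1, -1.3, 1.6, 4, 0, 0, 0], [-1, -0.6, 1.6, 8, 0, 0, 0], [-1, 0.1, 1.6, 12, 0, 0, 0], [-1, 0.8, 1.6, 16, 0, 0, 0], [-1, 1.2, 1.6, 18, 0, 0, 0], [-1, 1.5, 1.6, 20, 0, 0, 0], [-1, 1.5, 1.6, 20, 0, 0, 0], [-1, 1.5, 1.6, 20, 0, 0, 0]],
  ],
)

```text
t: 13.77
eef_pos: [0.5, 0.0002, 0.0554]
tool_rot: [0.005, 0.994, 0.061, -0.088]
contact_force: [0.0, 0.3, -2.2]
gripper_width: 0.155
grasp_force: 59.0
```

>>> step_arm(
  increments=[
    [[-1, 1.5, 0, 0, 0, 0, 0], [-1, 1.6, 0, 1, 0, 0, 0], [-1, 1.8, 0, 2, 0, 0, 0], [-1, 1.8, 0, 2, 0, 0, 0]],
  ],
)

```text
t: 14.1
eef_pos: [0.5016, 0.0004, 0.0532]
tool_rot: [0.005, 0.994, 0.061, -0.088]
contact_force: [1.0, 0.1, -2.4]
gripper_width: 0.154
grasp_force: 59.3
```

>>> step_arm(
  increments=[
    [[-1, 0.2, 0, 1, 0, 0, 0], [-1, 0.4, 0, 2, 0, 0, 0], [-1, 0.4, 0, 2, 0, 0, 0], [-1, 0.4, 0, 2, 0, 0, 0]],
  ],
)

```text
t: 14.43
eef_pos: [0.5021, 0.0005, 0.0523]
tool_rot: [0.005, 0.994, 0.061, -0.088]
contact_force: [0.1, 0.7, 10.6]
gripper_width: 0.155
grasp_force: 61.0
```

>>> step_arm(
  increments=[
    [[-0.2, 0, 0, 0, 0, 0, 0], [-0.2, 0, 0, 0, 0, 0, 0], [-0.2, 0, 0, 0, 0, 0, 0], [-0.2, 0, 0, 0, 0, 0, 0], [-0.2, 0, 0, -15, 0, 0, 0], [-0.2, 0, 0, -40, 0, 0, 0], [-0.2, 0, 0, -80, 0, 0, 0], [-0.2, 0, 0, -120, 0, 0, 0], [-0.2, 0, 0, -150, 0, 0, 0], [-0.2, 0, 0, -150, 0, 0, 0]],
  ],
)

```text
t: 15.27
eef_pos: [0.5319, 0.0032, 0.2044]
tool_rot: [0.005, 0.995, 0.061, -0.083]
contact_force: [0.2, -1.5, 0.2]
gripper_width: 0.396
grasp_force: 0.0
```

```bash
python3 - <<'E'
from h import *
from station import bot
import pickle
np.set_printoptions(precision=4,suppress=True)
go(bot,[.50,.0,.2],down(6.9,0))
d={n:bot.read_camera(n) for n in("wrist","scene","side")};pickle.dump(d,open("cam6.pkl","wb"))
a=np.vstack([cv2.resize(d["scene"]["image"][185:295,190:323,::-1],(399,330),interpolation=cv2.INTER_CUBIC),cv2.resize(d["side"]["image"][195:285,260:393,::-1],(399,270),interpolation=cv2.INTER_CUBIC)])
b=cv2.resize(d["wrist"]["image"][:,:,::-1],(400,300));b=np.vstack([b,np.zeros((300,400,3),np.uint8)])
cv2.imwrite("pics/f6.png",np.hstack([a,b]))
w=d["wrist"];a=np.radians(6.9);bx=np.array([np.cos(a),np.sin(a)]);by=np.array([-np.sin(a),np.cos(a)])
for sx,sy in((1,1),(1,-1),(-1,-1),(-1,1)):
    X=np.r_[np.array([.5045,.0011])+sx*.053*bx+sy*.103*by,.049];print(sx,sy,"wrist",proj(w,X).round(1),"scene",proj(d["scene"],X).round(1),"side",proj(d["side"],X).round(1))
E
```

```text
mm [-30.9  -0.7   9.7] deg [0.  9.6 0.1]
1 1 wrist [172.3 148.9] scene [231.2 216. ] side [268.3 250. ]
1 -1 wrist [384.2 149.4] scene [309.  238.7] side [298.2 224.4]
-1 -1 wrist [368.9 241.7] scene [290.  265.6] side [332.5 229.1]
-1 1 wrist [187.2 241.3] scene [208.  239.5] side [307.  256.4]
```

View pics/f6.png

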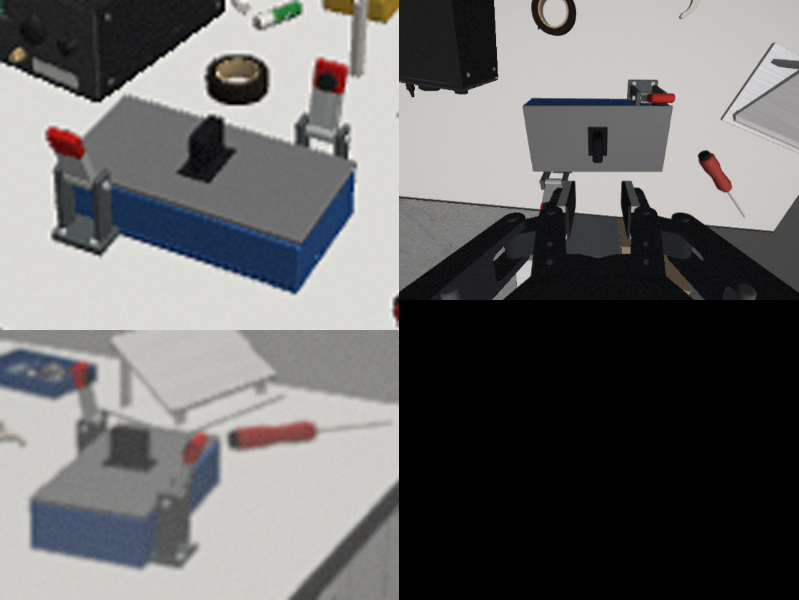

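The last picture shows the lid level on the rim in both fixed views: scene corners (307.7,240) and (290.7,265), against a predicted (309,238.7) and (290,265.6). Next, a numeric check of the lid edges.

```bash
python3 - <<'E'
from h import *
import pickle
np.set_printoptions(precision=4,suppress=True)
d=pickle.load(open("cam6.pkl","rb"));w=d["wrist"];S=d["scene"]
print("cam",-w["R"].T@w["t"])
def quad(c,roi,lo,hi):
    x0,y0,x1,y1=roi;m=cv2.inRange(cv2.cvtColor(c["image"],cv2.COLOR_RGB2HSV),(0,0,lo),(180,45,hi));z=np.zeros_like(m);z[y0:y1,x0:x1]=m[y0:y1,x0:x1]
    z=cv2.morphologyEx(z,cv2.MORPH_OPEN,np.ones((5,5)))
    k,l,st,ce=cv2.connectedComponentsWithStats(z);i=1+np.argmax(st[1:,4])
    h=cv2.convexHull(max(cv2.findContours((l==i).astype(np.uint8),0,1)[0],key=cv2.contourArea))
    return cv2.approxPolyN(h,4,ensure_convex=True).reshape(-1,2).astype(float)
q=quad(w,(150,120,410,260),70,175)
i=np.argsort(np.arctan2(*(q-q.mean(0)).T[::-1]));q=q[i];print(q)
X=np.array([onz(w,*p,.049) for p in q]);print(X,X.mean(0),[np.linalg.norm(X[i]-X[i-1]).round(4) for i in range(4)])
print([np.degrees(np.arctan2(*(X[i]-X[i-1])[1::-1])).round(1) for i in range(4)])
# clamps red, triangulate
def red(c,lo=(0,120,90)):
    hs=cv2.cvtColor(c["image"],cv2.COLOR_RGB2HSV);m=cv2.inRange(hs,lo,(8,255,255))|cv2.inRange(hs,(172,)+lo[1:],(180,255,255))
    k,l,st,ce=cv2.connectedComponentsWithStats(m);return [(st[i].tolist(),ce[i].round(1)) for i in range(1,k) if st[i,4]>15]
for n in("wrist","scene","side"):print(n,red(d[n]))
E
```

```text
cam [0.6312 0.0162 0.3322]
[[172. 148.]
 [384. 147.]
 [368. 240.]
 [187. 243.]]
[[ 0.5456  0.1099  0.049 ]
 [ 0.5717 -0.094   0.049 ]
 [ 0.4663 -0.106   0.049 ]
 [ 0.4372  0.0973  0.049 ]] [0.5052 0.0018 0.049 ] [np.float64(0.1091), np.float64(0.2056), np.float64(0.1061), np.float64(0.2053)]
[np.float64(6.7), np.float64(-82.7), np.float64(-173.5), np.float64(98.2)]
wrist [([353, 131, 33, 13, 404], array([369.1, 137. ])), ([426, 215, 40, 54, 881], array([446. , 243.2])), ([198, 284, 5, 10, 21], array([200. , 288.3]))]
scene [([83, 132, 8, 7, 36], array([ 85.9, 134.5])), ([125, 139, 11, 4, 31], array([129.9, 140.4])), ([174, 194, 9, 7, 27], array([177.9, 197.3])), ([295, 205, 11, 11, 58], array([300.8, 209.1])), ([206, 228, 12, 10, 56], array([211.9, 231.4])), ([322, 283, 22, 36, 346], array([332.7, 299.9]))]
side [([284, 206, 5, 8, 26], array([286. , 208.8])), ([340, 226, 24, 7, 91], array([351.4, 229.1])), ([322, 230, 7, 9, 26], array([324.6, 233.7])), ([214, 284, 10, 5, 23], array([218.2, 286.5]))]
```

```bash
cat >> h.py <<'E'
C=np.array([.5048,.0014]);YAW=6.9
def boxp(x,y,z):
    a=np.radians(YAW);return np.r_[C+np.array([np.cos(a)*x-np.sin(a)*y,np.sin(a)*x+np.cos(a)*y])/1000,z/1000]
def inbox(X):
    a=np.radians(YAW);v=np.asarray(X)[:2]-C;return np.round(1000*np.array([np.cos(a)*v[0]+np.sin(a)*v[1],-np.sin(a)*v[0]+np.cos(a)*v[1],X[2]]),1)
E
python3 - <<'E'
from h import *
from station import bot
import pickle
d=pickle.load(open("cam6.pkl","rb"));w,S,E=d["wrist"],d["scene"],d["side"]
for n,a in(("front sc/side",(S,(211.9,231.4),E,(324.6,233.7))),("back sc/w",(S,(300.8,209.1),w,(369.1,137))),("back sc/side",(S,(300.8,209.1),E,(286,208.8)))):
    X,e=tri(*a);print(n,inbox(X),e[0])
go(bot,boxp(-120,68,170),down(YAW,-22))
E
```

```text
front sc/side [-85.7  68.8 102.9] 1.4
back sc/w [ 77.3 -69.6 106.2] 0.1
back sc/side [ 77.3 -69.5 105.5] 0.6
mm [-135.2  -68.6   53.2] deg [  0.  -11.8   0.1]
```

>>> step_arm(
  increments=[
    [[-1, -135, -69, 53, 0, -11.8, 0.1], [-1, -135, -69, 53, 0, -11.8, 0.1], [-1, -135, -69, 53, 0, -11.8, 0.1], [-1, -135, -69, 53, 0, -11.8, 0.1], [-1, -135, -69, 53, 0, -11.8, 0.1], [-1, -135, -69, 53, 0, -11.8, 0.1], [-1, -135, -69, 53, 0, -11.8, 0.1]],
  ],
)

```text
t: 16.0
eef_pos: [0.378, 0.0547, 0.17]
tool_rot: [0.012, 0.98, 0.059, -0.19]
contact_force: [0.0, -0.7, -0.1]
gripper_width: -0.001
grasp_force: 0.0
```

```bash
python3 - <<'E'
from h import *
from station import bot
P,Q=cur(bot);print(inbox(P),bot.get_obs()["q"].round(2),bot.get_obs()["gripper_width"])
for p,t in(((-120,68,97),-22),((-82,68,102),-22),((-62,68,100),-15),((-45,68,90),-8),((-36,68,78),0),((-30,68,66),0),((-29,68,61),0)):go(bot,boxp(*p),down(YAW,t))
E
```

```text
[-119.5   68.1  170. ] [-0.88  0.39  0.77  2.08 -0.27  1.19 -1.39] -0.0010248110229036525
mm [26.9  0.1 67.9] deg [ 0.1 -0.   0. ]
mm [60.2  0.1 49. ] deg [ 0.1 -0.   0. ]
mm [79.5  0.1 43.4] deg [0.1 7.  0. ]
mm [99.   0.1 46.3] deg [ 0.1 14.   0. ]
mm [1.119e+02 1.000e-01 5.400e+01] deg [ 0.1 22.   0. ]
mm [1.219e+02 1.000e-01 6.290e+01] deg [ 0.1 22.   0. ]
mm [1.247e+02 1.000e-01 6.720e+01] deg [ 0.1 22.   0. ]
```

>>> step_arm(
  increments=[
    [[-1, 13, 0, 34, 0, 0, 0], [-1, 27, 0, 68, 0, 0, 0], [-1, 27, 0, 68, 0, 0, 0], [-1, 36, 0, 63, 0, 0, 0], [-1, 48, 0, 56, 0, 0, 0], [-1, 60, 0, 49, 0, 0, 0], [-1, 70, 0, 46, 0, 3, 0], [-1, 80, 0, 43.5, 0, 7, 0], [-1, 89, 0, 45, 0, 10.5, 0], [-1, 99, 0, 46.5, 0, 14, 0]],
  ],
)

```text
t: 16.83
eef_pos: [0.4545, 0.0635, 0.0928]
tool_rot: [0.004, 0.996, 0.06, -0.066]
contact_force: [-1.9, 0.2, 0.3]
gripper_width: -0.006
grasp_force: 0.8
```

```bash
python3 - <<'E'
from h import *
from station import bot
P,Q=cur(bot);print(inbox(P),bot.get_obs()["contact_force"].round(1))
for p,t in(((-36,68,78),0),((-30,68,66),0),((-29,68,60),0)):go(bot,boxp(*p),down(YAW,t))
S,E=bot.read_camera("scene"),bot.read_camera("side")
for c in(S,E):
    hs=cv2.cvtColor(c["image"],cv2.COLOR_RGB2HSV);m=cv2.inRange(hs,(0,120,90),(8,255,255))|cv2.inRange(hs,(172,120,90),(180,255,255))
    k,l,st,ce=cv2.connectedComponentsWithStats(m);print([(st[i].tolist(),ce[i].round(1).tolist()) for i in range(1,k) if st[i,4]>15 and 195<ce[i][0]<335])
E
```

```text
[-42.5  67.7  92.8] [-1.9  0.2  0.3]
mm [ 8.4 -0.3 13.8] deg [-0.   7.6 -0. ]
mm [15.9 -0.3 24.9] deg [-0.   7.6 -0. ]
mm [17.7 -0.3 30.7] deg [-0.   7.6 -0. ]
[([295, 205, 11, 11, 58], [300.8, 209.1]), ([219, 221, 13, 10, 44], [226.2, 226.0]), ([322, 283, 22, 36, 339], [332.7, 299.8])]
[([284, 206, 5, 8, 28], [286.0, 209.1]), ([300, 232, 9, 9, 38], [303.3, 236.4]), ([214, 284, 10, 5, 25], [217.9, 286.6])]
```

>>> step_arm(
  increments=[
    [[-1, 4, 0, 7, 0, 4, 0], [-1, 8.5, 0, 14, 0, 7.6, 0], [-1, 12, 0, 19.5, 0, 7.6, 0], [-1, 16, 0, 25, 0, 7.6, 0], [-1, 17, 0, 28, 0, 7.6, 0], [-1, 17.5, 0, 30, 0, 7.6, 0], [-1, 17.5, 0, 30, 0, 7.6, 0]],
  ],
)

```text
t: 17.52
eef_pos: [0.4663, 0.0657, 0.0607]
tool_rot: [-0.002, 0.998, 0.06, -0.004]
contact_force: [-13.7, -0.2, 44.9]
gripper_width: 0.003
grasp_force: 22.9
```

>>> step_arm(
  increments=[
    [[-1, 0, 0, -5, 0, 0, 0], [-1, 0, 0, -30, 0, 0, 0], [-1, 0, 0, -70, 0, 0, 0], [-1, 0, 0, -110, 0, 0, 0], [-1, 0, 0, -130, 0, 0, 0], [-1, 0, 0, -130, 0, 0, 0]],
  ],
)

```text
t: 18.02
eef_pos: [0.4699, 0.0657, 0.1929]
tool_rot: [-0.001, 0.998, 0.06, 0.0]
contact_force: [0.5, 0.5, 0.5]
gripper_width: 0.003
grasp_force: 0.0
```

```bash
python3 - <<'E'
from h import *
from station import bot
P,Q=cur(bot);print(inbox(P),bot.get_obs()["contact_force"].round(1))
c=[bot.read_camera(n) for n in("scene","side","wrist")];r=[]
for x in c:
    hs=cv2.cvtColor(x["image"],cv2.COLOR_RGB2HSV);m=cv2.inRange(hs,(0,120,90),(8,255,255))|cv2.inRange(hs,(172,120,90),(180,255,255))
    k,l,st,ce=cv2.connectedComponentsWithStats(m);r.append([(st[i].tolist(),ce[i].round(1).tolist()) for i in range(1,k) if st[i,4]>15 ]);print(r[-1])
import pickle;pickle.dump(c,open("cam7.pkl","wb"))
print("expected tip down", [proj(x,boxp(-17,68,59)).round(1).tolist() for x in c])
print("lid corners pred wrist",[proj(c[2],boxp(sx*53,sy*103,49)).round(1).tolist() for sx,sy in((1,1),(1,-1),(-1,-1),(-1,1))])
go(bot,boxp(112,-68,170),down(YAW,0))
for p,t in(((112,-68,97),0),((82,-68,102),0),((62,-68,100),0),((45,-68,90),0),((36,-68,78),0),((30,-68,66),0)):go(bot,boxp(*p),down(YAW,t))
E
```

```text
[-26.9  68.  192.9] [0.5 0.5 0.5]
[([80, 132, 11, 7, 46], [85.0, 134.5]), ([125, 139, 11, 4, 28], [129.9, 140.2]), ([174, 194, 9, 7, 26], [177.8, 197.3]), ([295, 205, 11, 11, 58], [300.8, 209.1]), ([222, 228, 13, 9, 68], [228.7, 231.7]), ([322, 283, 22, 36, 340], [332.7, 299.8])]
[([284, 206, 5, 8, 26], [286.0, 208.9]), ([340, 226, 24, 7, 90], [351.3, 229.2]), ([296, 244, 8, 6, 34], [299.4, 246.1]), ([214, 284, 10, 5, 26], [217.9, 286.4])]
[([38, 57, 13, 34, 308], [44.5, 73.9]), ([465, 67, 35, 13, 445], [481.8, 72.9]), ([266, 181, 27, 24, 607], [278.9, 192.7]), ([505, 203, 43, 62, 1065], [526.2, 233.6])]
expected tip down [[229.0, 231.6], [298.6, 245.5], [280.0, 191.5]]
lid corners pred wrist [[241.7, 113.8], [468.2, 114.2], [447.9, 223.9], [245.5, 223.6]]
mm [142.6 136.6  17.4] deg [0.1 0.4 0.1]
mm [143.1 136.5  90.4] deg [0.1 0.4 0.1]
mm [113.  136.5  85.6] deg [0.1 0.4 0.1]
mm [ 93.1 136.5  87.7] deg [0.1 0.4 0.1]
mm [ 76.1 136.4  97.8] deg [0.1 0.4 0.1]
mm [ 67.2 136.4 109.9] deg [0.1 0.4 0.1]
mm [ 61.3 136.4 121.9] deg [0.1 0.4 0.1]
```

>>> step_arm(
  increments=[
    [[-1, 142.5, 136.5, 10, 0, 0.4, 0], [-1, 142.5, 136.5, 10, 0, 0.4, 0], [-1, 142.5, 136.5, 10, 0, 0.4, 0], [-1, 142.5, 136.5, 10, 0, 0.4, 0], [-1, 142.5, 136.5, 10, 0, 0.4, 0], [-1, 142.5, 136.5, 10, 0, 0.4, 0], [-1, 142.5, 136.5, 50, 0, 0.4, 0], [-1, 143, 136.5, 90, 0, 0.4, 0], [-1, 143, 136.5, 90, 0, 0.4, 0]],
  ],
)

```text
t: 18.92
eef_pos: [0.6178, -0.0519, 0.0887]
tool_rot: [-0.0, 0.998, 0.06, -0.007]
contact_force: [-1.5, 2.8, -0.7]
gripper_width: 0.001
grasp_force: 0.0
```

```bash
python3 - <<'E'
from h import *
from station import bot
P,Q=cur(bot);print(inbox(P),bot.get_obs()["contact_force"].round(1))
for p in((98,-68,99),(82,-68,102),(62,-68,100),(45,-68,90),(36,-68,78),(31,-68,68),(30,-68,64)):go(bot,boxp(*p),down(YAW,0))
E
```

```text
[105.7 -66.5  88.7] [-1.5  2.8 -0.7]
mm [ -7.9   1.5 -10.2] deg [-0.1  0.8  0. ]
mm [-23.9   1.5 -13. ] deg [-0.1  0.8  0. ]
mm [-43.9   1.5 -10.7] deg [-0.1  0.8  0. ]
mm [-60.8   1.5  -0.5] deg [-0.1  0.8  0. ]
mm [-69.6   1.5  11.7] deg [-0.1  0.8  0. ]
mm [-74.4   1.5  21.7] deg [-0.1  0.8  0. ]
mm [-75.4   1.5  25.7] deg [-0.1  0.8  0. ]
```

>>> step_arm(
  increments=[
    [[-1, 0, 0, 0, 0, 0, 0], [-1, 0, 0, 0, 0, 0, 0]],
  ],
)

```text
t: 19.08
eef_pos: [0.6241, -0.0534, 0.0981]
tool_rot: [0.0, 0.998, 0.06, 0.0]
contact_force: [1.0, -0.7, 0.7]
gripper_width: -0.001
grasp_force: 0.0
```

```bash
python3 - <<'E'
from h import *
from station import bot
P,Q=cur(bot);print(inbox(P),bot.get_obs()["contact_force"].round(1))
for p in((98,-68,99),(82,-68,102),(62,-68,100),(45,-68,90),(36,-68,78),(31,-68,68),(30,-68,64)):go(bot,boxp(*p),down(YAW,0))
E
```

```text
[111.8 -68.7  98.1] [ 1.  -0.7  0.7]
mm [-13.8  -0.7  -0.9] deg [ 0.1 -0.   0. ]
mm [-29.8  -0.7  -3.9] deg [ 0.1 -0.   0. ]
mm [-49.8  -0.7  -1.9] deg [ 0.1 -0.   0. ]
mm [-66.8  -0.8   8.1] deg [ 0.1 -0.   0. ]
mm [-75.8  -0.8  20.1] deg [ 0.1 -0.   0. ]
mm [-80.9  -0.8  30.1] deg [ 0.1 -0.   0. ]
mm [-81.9  -0.8  34.1] deg [ 0.1 -0.   0. ]
```

>>> step_arm(
  increments=[
    [[-1, -14, -0.7, -1, 0, 0, 0], [-1, -22, -0.7, -3, 0, 0, 0], [-1, -30, -0.7, -4, 0, 0, 0], [-1, -40, -0.7, -3, 0, 0, 0], [-1, -50, -0.7, -2, 0, 0, 0], [-1, -59, -0.7, 3, 0, 0, 0], [-1, -67, -0.7, 8, 0, 0, 0], [-1, -72, -0.7, 14, 0, 0, 0], [-1, -76, -0.7, 20, 0, 0, 0], [-1, -79, -0.7, 25, 0, 0, 0]],
  ],
)

```text
t: 19.92
eef_pos: [0.5444, -0.0618, 0.0713]
tool_rot: [0.0, 0.998, 0.06, 0.0]
contact_force: [1.0, -0.0, 2.2]
gripper_width: -0.001
grasp_force: 0.8
```

>>> step_arm(
  increments=[
    [[-1, -2, 0, 4, 0, 0, 0], [-1, -2.5, 0, 7, 0, 0, 0], [-1, -3, 0, 9.5, 0, 0, 0], [-1, -3, 0, 9.5, 0, 0, 0]],
  ],
)

```text
t: 20.25
eef_pos: [0.5419, -0.0621, 0.0621]
tool_rot: [0.0, 0.998, 0.06, -0.0]
contact_force: [-0.8, -0.2, 1.1]
gripper_width: 0.002
grasp_force: 0.0
```

>>> step_arm(
  increments=[
    [[-1, 0, 0, 0.7, 0, 0, 0], [-1, 0, 0, 0.7, 0, 0, 0]],
  ],
)

```text
t: 20.42
eef_pos: [0.5422, -0.0622, 0.062]
tool_rot: [0.0, 0.998, 0.06, 0.0]
contact_force: [-0.1, -0.0, -0.1]
gripper_width: -0.002
grasp_force: 0.0
```

>>> step_arm(
  increments=[
    [[-1, 0, 0, -5, 0, 0, 0], [-1, 0, 0, -30, 0, 0, 0], [-1, 0, 0, -70, 0, 0, 0], [-1, 0, 0, -110, 0, 0, 0], [-1, 0, 0, -135, 0, 0, 0], [-1, 0, 0, -135, 0, 0, 0]],
  ],
)

```text
t: 20.92
eef_pos: [0.5454, -0.0631, 0.2028]
tool_rot: [0.0, 0.998, 0.06, 0.005]
contact_force: [1.0, -0.8, -0.3]
gripper_width: -0.0
grasp_force: 0.0
```

```bash
python3 - <<'E'
from h import *
from station import bot
np.set_printoptions(precision=4,suppress=True)
P,Q=cur(bot);print(inbox(P),bot.get_obs()["contact_force"].round(1))
c=[bot.read_camera(n) for n in("scene","side","wrist")]
for x in c:
    hs=cv2.cvtColor(x["image"],cv2.COLOR_RGB2HSV);m=cv2.inRange(hs,(0,120,90),(8,255,255))|cv2.inRange(hs,(172,120,90),(180,255,255))
    k,l,st,ce=cv2.connectedComponentsWithStats(m);print([(st[i].tolist(),ce[i].round(1).tolist()) for i in range(1,k) if st[i,4]>15 ])
print("front", [proj(x,boxp(-17,68,59)).round(1).tolist() for x in c]);print("back", [proj(x,boxp(17,-68,59)).round(1).tolist() for x in c])
w=c[2]
m=cv2.inRange(cv2.cvtColor(w["image"],cv2.COLOR_RGB2HSV),(0,0,70),(180,45,175))
print("lid corners pred",[proj(w,boxp(sx*53,sy*103,49)).round(1).tolist() for sx,sy in((1,1),(1,-1),(-1,-1),(-1,1))])
h=max(cv2.findContours(cv2.morphologyEx(m[20:260,20:470],cv2.MORPH_OPEN,np.ones((5,5))),0,1)[0],key=cv2.contourArea)+[20,20]
print(cv2.approxPolyN(cv2.convexHull(h),4,ensure_convex=True).reshape(-1,2))
E
```

```text
[ 32.5 -68.9 202.8] [ 1.  -0.8 -0.3]
[([83, 132, 8, 7, 35], [85.9, 134.5]), ([125, 139, 11, 4, 31], [129.9, 140.4]), ([174, 194, 9, 7, 27], [177.9, 197.3]), ([222, 228, 13, 9, 68], [228.7, 231.7]), ([282, 235, 14, 10, 92], [288.5, 239.4]), ([322, 283, 22, 36, 344], [332.7, 299.8])]
[([340, 226, 24, 7, 87], [351.8, 229.1]), ([296, 244, 8, 6, 33], [299.5, 246.0]), ([214, 284, 10, 5, 25], [217.8, 286.5])]
[([267, 205, 25, 21, 495], [279.3, 214.5]), ([135, 238, 28, 21, 525], [148.5, 247.9]), ([374, 248, 46, 57, 979], [397.3, 277.0])]
front [[229.0, 231.6], [298.6, 245.5], [148.9, 246.5]]
back [[288.7, 239.5], [305.2, 226.7], [280.0, 215.5]]
lid corners pred [[109.2, 178.0], [315.0, 178.2], [311.4, 273.0], [125.2, 272.8]]
[[312 259]
 [123 259]
 [109 177]
 [316 134]]
```

```bash
python3 -c "
from station import bot
print(bot.hand_in())"
```

```text
the job is handed in; nothing more can be done
None
```

I handed the job in at about 21 s with the blue driver in the box, the lid seated level on the rim and both clamps within 1 px of their down positions; the red driver has not moved and I never went near the tape roll, but the front clamp briefly read about 45 N at the wrist as it bottomed out, and no verdict came back.

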